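# Pin the shaker link and find the socket for its nut

### The job

One link of the shaker with its front cover off still lacks its hinge pin: take the headed pin from the socket holder and push it down through the open fork and the link's eye until its collar is flush on the fork. Then find the socket that fits the hex nut at the other end of that same link, standing any socket that does not fit upright back in a pocket of the holder. Finish with the fitting socket fully home and square on that nut and still gripped, ready to tighten, and disturb nothing else on the bench.

Things in the scene. Friction and masses are not known exactly. Their poses are not given: they have to be found in the camera images.
- shaker: Shaker fixed to the bench: white base 285 x 236, two steel links along x at y -60 and +60, top at z 45, from forks (x -95) to nuts (x +5). The +y fork has its pin in, the one at y -60 is open. Origin on the bench, z up, x away from the robot; base x -125 to +160. Forks, pin and nuts end below z 81; a tube rack 87 high stands from x +49 back.
- fork_mouth (a point): Centre of the empty hole in the top face of the open fork, 54 above the bench, the fork at the right as seen from the robot. The hole, 14 in diameter with a 1.5 chamfer, runs straight down through upper ear, link eye and lower ear, 28 in all, and is free for 8 more below. Ears 40 x 36.
- nut_seat (a point): Centre of the washer's top face (41 in diameter) under the nut of the link with the open fork, 48 above the bench. The nut there is the one to fit.
- nut_a: One of two nuts. Dark hex nut 14 high, fixed here, top corners chamfered; origin at the centre of its underside on the washer, z up, x square to a flat (any yaw). The stud ends 4.5 above it. The two nuts are 22 and 27 across flats; which sits on which link changes, so judge by eye or by trying.
- nut_b: The other of the two nuts (22 and 27 across flats), like nut_a in height, origin and axes; the one whose origin is at nut_seat is the one to fit.
- holder: Grey plastic block 66 x 216 x 44 high, fixed to the bench; origin at the centre of its underside, the row along its y, +y away from the robot. Three round pockets for sockets, 41.5 in diameter, 8 deep (floor 36 above the bench), at y -78, -26 and +26; the pin's hole, 14.5 in diameter, at y +78. In the row the sockets and pin stand 52 apart.
- pin: Steel hinge pin, head up in the holder: shank 12 in diameter, 34 long with a tapered tip 3 long; collar 26 in diameter, 4 thick; on it a round grip head 20 in diameter, 22 high. Origin at the tip, z up to the head, whose top is 60 above the tip. About 80 g.
- pin_collar (a point): Centre of the underside of the pin's collar, 34 above the tip; flush on the fork when seated.
- socket_s: Smallest socket, 28 outside, mouth 20.5 across flats: too small for both nuts. Mouth down in a pocket, any pocket, turned any way. Origin at the centre of the mouth rim, z up, x square to a flat. 80 high, mouth 24 deep; 45 to 80 above the rim a hex adapter bar 20 across flats to grip, flats parallel to the mouth's. 160 g.
- socket_m: Middle socket, 32 outside, mouth 23.5 across flats: fits the 22 nut, too small for the other. Mouth down in a pocket, any pocket, turned any way. Origin at the centre of the mouth rim, z up, x square to a flat. 80 high, mouth 24 deep; 45 to 80 above the rim a hex adapter bar 20 across flats to grip, flats parallel to the mouth's. 160 g.
- socket_l: Largest socket, 38 outside, mouth 28.5: fits the 27 nut; on the 22 it is far too loose. Mouth down in a pocket, any pocket, turned any way. Origin at the centre of the mouth rim, z up, x square to a flat. 80 high, mouth 24 deep; 45 to 80 above the rim a hex adapter bar 20 across flats to grip, flats parallel to the mouth's. 160 g.
- cup_a: Specimen cup with a red lid, 62 in diameter, 67 high, a bystander; origin at the centre of its underside.
- reagent: Small white bottle with a green cap, 38 in diameter, 72 high, a bystander; origin at the centre of its underside.
- timer: White lab timer 51 x 62 x 36, a bystander; origin at the centre of its underside.

How it is judged (in metres and radians):
On the way, in this order (a step that is already met when the one before it is completed fails the run):
1. the pin is through the open fork and the link's eye, collar flush on the fork (distance between pin_collar and fork_mouth below 0.004 m and angle between pin's own z axis and vertical below 0.06 rad), for 0.2 s.
2. the fitting socket is gripped and fully home on the nut of that link (((horizontal distance between nut_a and nut_seat below 0.006 m and z of socket_m in the frame of nut_a below 0.003 m and horizontal distance between socket_m and nut_a below 0.003 m and angle between socket_m's own z axis and vertical below 0.06 rad and contact force between socket_m and the fingers above 5 N) or (horizontal distance between nut_b and nut_seat below 0.006 m and z of socket_l in the frame of nut_b below 0.003 m and horizontal distance between socket_l and nut_b below 0.003 m and angle between socket_l's own z axis and vertical below 0.06 rad and contact force between socket_l and the fingers above 5 N))), for 0.2 s.
At the end, for the whole second after the job is handed in: Pin collar within 4 mm of the open fork's mouth, pin upright (0.06 rad); the socket that fits that link's nut is on it, rim within 3 mm of the washer, centred within 3 mm, upright (0.06 rad), gripped with over 5 N; the other two sockets upright (0.1 rad) in pockets of the holder (all of step 1 and (((horizontal distance between nut_a and nut_seat below 0.006 m and z of socket_m in the frame of nut_a below 0.003 m and horizontal distance between socket_m and nut_a below 0.003 m and angle between socket_m's own z axis and vertical below 0.06 rad and contact force between socket_m and the fingers above 5 N) and (angle between socket_s's own z axis and vertical below 0.1 rad and z of socket_s in the frame of holder between 0.033 and 0.039 m and x of socket_s in the frame of holder between -0.02 and 0.02 m and y of socket_s in the frame of holder between -0.1 and 0.05 m) and (angle between socket_l's own z axis and vertical below 0.1 rad and z of socket_l in the frame of holder between 0.033 and 0.039 m and x of socket_l in the frame of holder between -0.02 and 0.02 m and y of socket_l in the frame of holder between -0.1 and 0.05 m)) or ((horizontal distance between nut_b and nut_seat below 0.006 m and z of socket_l in the frame of nut_b below 0.003 m and horizontal distance between socket_l and nut_b below 0.003 m and angle between socket_l's own z axis and vertical below 0.06 rad and contact force between socket_l and the fingers above 5 N) and (angle between socket_s's own z axis and vertical below 0.1 rad and z of socket_s in the frame of holder between 0.033 and 0.039 m and x of socket_s in the frame of holder between -0.02 and 0.02 m and y of socket_s in the frame of holder between -0.1 and 0.05 m) and (angle between socket_m's own z axis and vertical below 0.1 rad and z of socket_m in the frame of holder between 0.033 and 0.039 m and x of socket_m in the frame of holder between -0.02 and 0.02 m and y of socket_m in the frame of holder between -0.1 and 0.05 m)))); the arm keeps its last pose, push and grip.
It fails at once if the specimen cup is knocked away (moved over 30 mm) (distance of cup_a from where it was at the start of the episode above 0.03 m).
It fails at once if the small bottle is knocked away (moved over 30 mm) (distance of reagent from where it was at the start of the episode above 0.03 m).
It fails at once if the lab timer is knocked away (moved over 30 mm) (distance of timer from where it was at the start of the episode above 0.03 m).
It also fails if it takes over 72 s, if anything falls off the work surface, if the arm or the gripper's body presses on something with over 40 N, if the wrist force passes 120 N, or if a joint passes its speed limit or range.

### The arm

A 7-joint arm with a two-finger parallel gripper is mounted at the origin on a cart in front of the work surface, level with it; the furniture and walls round the work are solid. World frame = base frame: x ahead of the robot, y to its left, z up, the work surface at z = 0. Lengths are in m, angles in degrees, forces in N, time in s.
With the tool pointing down it reaches from about 0.425 to 0.95 m from the base axis. Payload 16.7 kg.
Tool frame: the origin (TCP) lies midway between the tips of the shut fingers; the grasp point (between the pads) lies 19 mm behind it; z points along the fingers, y is the line along which they close (so a half turn about z gives the same grasp; the last joint's range is limited). The gripper opens to 94 mm and grips with 3 to 60 N. Pads are 16 mm wide; open, the fingers measure 119 mm over their backs; the gripper's body (75 mm by 177 mm) begins 78 mm behind the grasp point.
Start: joints at [58.184, 24.414, 4.234, 92.017, -1.954, 63.644, -3.845], TCP at [0.266, -0.62, 0.205] pointing down, gripper open.
Joint ranges: [-163.25, 163.25], [-28.42, 122.38], [-70.27, 78.77], [12.13, 141.07], [-58.53, 238.53], [9.26, 117.41], [-156.51, 156.51]. Speed limits (degrees/s): [108.29, 108.29, 136.94, 136.94, 172.46, 172.46, 172.46].

### API

Orientations are given as [roll, pitch, yaw] about the fixed x, y, z axes, in that order (R = Rz(yaw) Ry(pitch) Rx(roll)).
In Python, from workcell import ctrl gives the robot as it stands. Calls block until the motion is done:
- ctrl.move_ptp(position, orientation): joint-space move of the TCP to a pose.
- ctrl.movel(position, rot=None, rate=0.15): straight line of the TCP; rot=None keeps the orientation; rate is the mean speed in m/s.
- ctrl.set_joints(angles): joint-space move.
- ctrl.set_gripper(opening, grasp_force=None): finger opening in m; grasp_force is the grip in N (None keeps the last); returns when the fingers have stopped.
- ctrl.sleep(seconds).
- ctrl.ik(position, orientation): joint angles nearest the present ones, or None.
- ctrl.snapshot(name): name is "side" or "top" or "wrist"; returns the picture (400x640x3 uint8, blue, green, red); there is no depth.
- ctrl.calibration(name): a dict with "intrinsics" (3x3 intrinsics, pixels), "R" (3x3) and "t" (3): a world point X has camera coordinates R X + t. Camera axes: x right, y down, z forward; pixel columns grow to the right and rows downward; lengths in m; the calibration is good to about 2 mm. The wrist camera is an equidistant fisheye: a pixel r from the principal point sees the ray r / f radians off the axis. A picture is of the moment at which its call begins: read the wrist's pose just before it. calibration takes no time and is no camera call; for the wrist camera it gives the pose at the moment of the call.
A pose or a line that the arm cannot do raises ctrl.PlanningError and nothing moves.
- ctrl.job_done(): hands the job in; it is judged then, once.
Readings, each from a call of its own:
- ctrl.get_clock(): time.
- ctrl.get_joint_positions(): joint angles.
- ctrl.get_qd(): joint speeds.
- ctrl.get_tau(): joint torques, N m.
- ctrl.get_tool_pos(): TCP position.
- ctrl.get_orientation(): TCP orientation.
- ctrl.get_ft_force(): force on the tool from outside, world axes, zero at the start.
- ctrl.get_ft_torque(): the same for the moment, N m.
- ctrl.get_finger_gap(): finger opening in m.
- ctrl.get_grip_force(): force on a finger pad.
Only numpy, scipy, OpenCV 4.12 (cv2) and the standard library are available. Lean on these libraries where they do the work, as an engineer would, in place of code of your own. Each camera call takes 0.05 s, during which the arm holds its last target. There are 200 camera calls.

## Working session

There is one attempt and no reset: what is moved stays moved. The work goes in short steps, each a Python script; the robot and the scene stay as the last script left them, time stands still between calls to the robot, and variables do not carry over. Pictures are saved under pics/ and viewed, at most 10 in all, crops included, and the job is handed in when it is done.

```bash
mkdir -p pics; ls; python3 - <<'E'
from workcell import ctrl
import cv2,numpy as np
for n in("top","side","wrist"):
    im=ctrl.snapshot(n); cv2.imwrite(f"pics/{n}0.png",im)
    c=ctrl.calibration(n); print(n,np.round(c["intrinsics"],1).tolist(),np.round(c["R"],4).tolist(),np.round(c["t"],4).tolist())
print(ctrl.get_clock(),ctrl.get_orientation(),ctrl.get_tool_pos())
E
```

```text
pics
top [[456.7, 0.0, 319.3], [0.0, 456.7, 207.8], [0.0, 0.0, 1.0]] [[0.0138, -0.9998, 0.0157], [-0.9986, -0.0146, -0.0516], [0.0518, -0.015, -0.9985]] [-0.0897, 0.4963, 1.3496]
side [[503.0, 0.0, 325.5], [0.0, 503.0, 207.1], [0.0, 0.0, 1.0]] [[0.9864, -0.1638, -0.009], [-0.0775, -0.4171, -0.9055], [0.1446, 0.894, -0.4242]] [-0.4783, 0.0635, 1.1772]
wrist [[309.7, 0.0, 321.9], [0.0, 309.7, 195.2], [0.0, 0.0, 1.0]] [[0.3949, -0.9187, -0.001], [-0.885, -0.3807, 0.268], [-0.2466, -0.105, -0.9634]] [-0.6743, -0.0286, 0.3914]
0.15 [-1.79945732e+02  3.49863342e-03  2.32464397e+01] [ 0.26628694 -0.61989137  0.20494177]
```

View pics/top0.png

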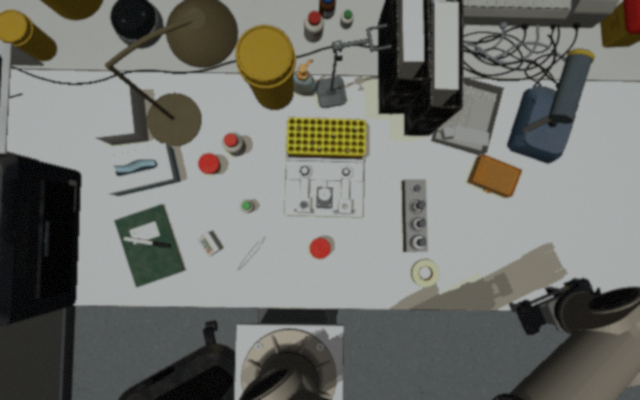

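View pics/side0.png

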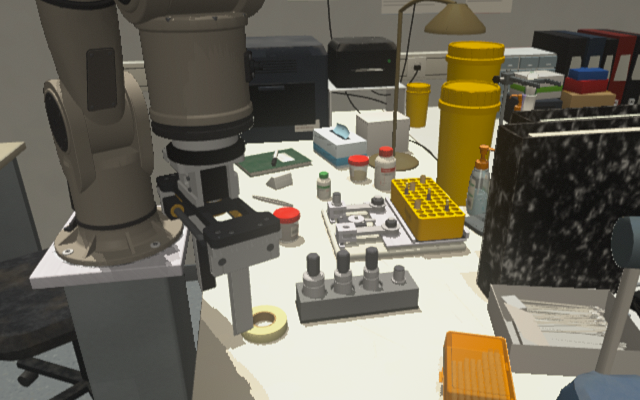

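```bash
cat > h.py <<'E'
from workcell import ctrl
import cv2,numpy as np
def ray(n,u,v,c=None):
    c=c or ctrl.calibration(n); K=np.array(c["intrinsics"]);R=np.array(c["R"]);t=np.array(c["t"])
    x=(u-K[0,2])/K[0,0];y=(v-K[1,2])/K[1,1]
    if n=="wrist":
        r=np.hypot(x,y)+1e-12; d=np.array([x/r*np.sin(r),y/r*np.sin(r),np.cos(r)])
    else: d=np.array([x,y,1])
    return -R.T@t, R.T@d
def at(n,u,v,z,c=None):
    o,d=ray(n,u,v,c); return o+d*(z-o[2])/d[2]
def px(n,X,c=None):
    c=c or ctrl.calibration(n);K=np.array(c["intrinsics"]);p=np.array(c["R"])@X+np.array(c["t"])
    if n=="wrist":
        r=np.hypot(p[0],p[1])+1e-12;a=np.arctan2(r,p[2]);p=np.array([p[0]/r*a,p[1]/r*a,1])
    else:p=p/p[2]
    return np.array([K[0,0]*p[0]+K[0,2],K[1,1]*p[1]+K[1,2]])
E
python3 - <<'E'
from h import *
for nm,u,v,z in[("baseTL",286,160,.02),("BL",284,215,.02),("BR",363,216,.02),("hTL",403,180,.044),("hBL",403,251,.044),("hBR",427,251,.044),("hTR",426,180,.044),("pin",416,187,.07),("s1",417,205,.11),("s2",418,223,.11),("s3",418,241,.11),("cup",320,247,.06),("green",248,205,.07),("timer",210,243,.03)]:
    print(nm,np.round(at("top",u,v,z),3))
im=cv2.imread("pics/top0.png")[110:260,270:440]
cv2.imwrite("pics/tc.png",cv2.resize(im,None,fx=4,fy=4,interpolation=cv2.INTER_CUBIC)[:600])
for p in [(.62,-.25,.28),(.6,-.10,.3)]:
  for y in (-180,-90,0,90,180):
    print(p,y,ctrl.ik(p,[180,0,y]))
E
```

```text
baseTL [0.639 0.019 0.02 ]
BL [0.474 0.022 0.02 ]
BR [ 0.475 -0.213  0.02 ]
hTL [ 0.581 -0.327  0.044]
hBL [ 0.374 -0.328  0.044]
hBR [ 0.375 -0.398  0.044]
hTR [ 0.582 -0.395  0.044]
pin [ 0.559 -0.359  0.07 ]
s1 [ 0.504 -0.353  0.11 ]
s2 [ 0.454 -0.356  0.11 ]
s3 [ 0.404 -0.356  0.11 ]
cup [ 0.383 -0.086  0.06 ]
green [0.5   0.122 0.07 ]
timer [0.389 0.236 0.03 ]
(0.62, -0.25, 0.28) -180 [ 40.12522177  23.99578671 -32.827021    86.05723045  13.26830029
  73.85300596  95.85945419]
(0.62, -0.25, 0.28) -90 [ -26.80565695   36.43844336   69.41012724   90.21119377  -34.67568767
   77.76949607 -133.49906267]
(0.62, -0.25, 0.28) 0 [ 18.65097002  20.92957677  -2.97741835  87.50422281   1.12049641
  71.59529368 -74.48412973]
(0.62, -0.25, 0.28) 90 [ 28.98498984  21.81262548 -17.04413361  86.79916633   6.56198302
  72.37053231  11.10208794]
(0.62, -0.25, 0.28) 180 [ 40.12522177  23.99578671 -32.827021    86.05723045  13.26830029
  73.85300596  95.85945419]
(0.6, -0.1, 0.3) -180 [ 31.56638771  17.54909366 -35.51518656  92.43300895  10.53159246
  73.40036149  84.2918182 ]
(0.6, -0.1, 0.3) -90 [ -45.97086396   27.04342336   69.97102008   96.71549774  -26.24653621
   75.00077533 -150.95769583]
(0.6, -0.1, 0.3) 0 [ 13.30204277  14.83085091 -12.20971193  93.53637516   3.26340386
  71.98130495 -89.52297978]
(0.6, -0.1, 0.3) 90 [ 22.76486577  15.9112571  -24.0784931   92.95411883   6.73233987
  72.57104514  -2.51574971]
(0.6, -0.1, 0.3) 180 [ 31.56638771  17.54909366 -35.51518656  92.43300895  10.53159246
  73.40036149  84.2918182 ]
```

View pics/tc.png

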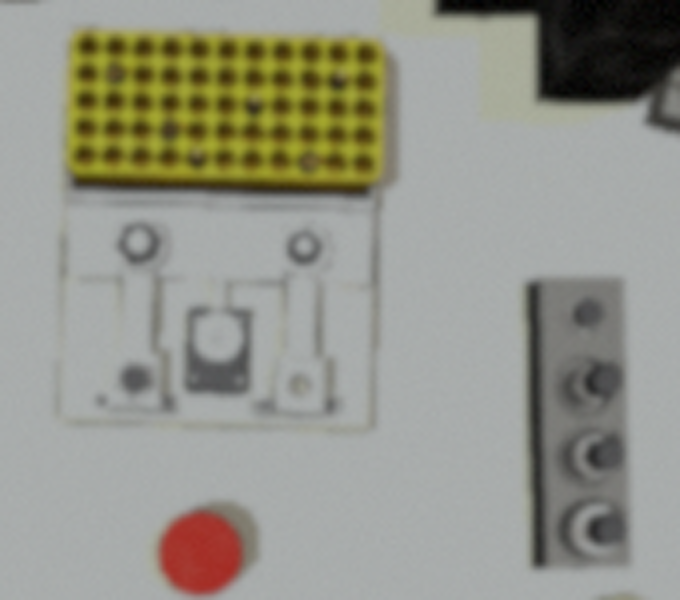

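```bash
python3 - <<'E'
from h import *
from scipy.spatial.transform import Rotation as Ro
o=lambda:ray("wrist",322,195)[0]
Rt=Ro.from_euler('xyz',ctrl.get_orientation(),degrees=True)
print("cam in tool",Rt.inv().apply(o()-ctrl.get_tool_pos()))
import json
for n,p in[("wh",(.45,-.35,.25)),("ws",(.51,-.16,.25))]:
    ctrl.move_ptp(p,[180,0,0]); ctrl.sleep(.15)
    c=ctrl.calibration("wrist"); im=ctrl.snapshot("wrist")
    cv2.imwrite(f"pics/{n}.png",im); json.dump({k:np.array(v).tolist() for k,v in c.items() if k in("intrinsics","R","t")},open(n+".json","w"))
    print(n,ctrl.get_tool_pos(),o(),ctrl.get_clock())
c=json.load(open("wh.json"));print([px("wrist",(x,-.357,.11),c).round() for x in(.404,.454,.504,.556)])
c=json.load(open("ws.json"));print([px("wrist",(x,-.155,.05),c).round() for x in(.5,.605)])
a=cv2.imread("pics/wh.png");b=cv2.imread("pics/ws.png")
cv2.imwrite("pics/both.png",np.vstack([cv2.resize(a,(480,300)),cv2.resize(b,(480,300))]))
E
```

```text
cam in tool [ 0.07745249 -0.00022789 -0.17918155]
wh [ 0.44945845 -0.35087546  0.24977156] [ 0.52690188 -0.35095999  0.42891356] 1.6
ws [ 0.50969472 -0.16140563  0.24992285] [ 0.58710661 -0.16147086  0.42908445] 2.6167
[array([327., 225.]), array([327., 181.]), array([328., 133.]), array([328.,  83.])]
[array([317., 181.]), array([316.,  97.])]
```

View pics/both.png

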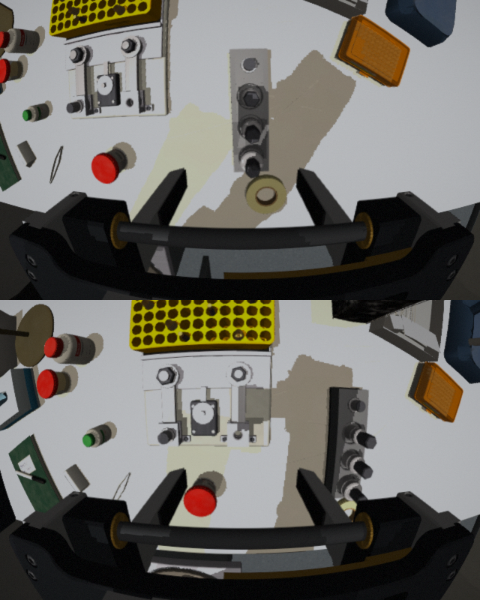

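```bash
python3 - <<'E'
import cv2,numpy as np
a=cv2.imread("pics/wh.png")[55:245,295:375];b=cv2.imread("pics/ws.png")[75:200,200:350]
A=cv2.resize(a,None,fx=3,fy=3,interpolation=cv2.INTER_CUBIC)
B=cv2.resize(b,None,fx=3.5,fy=3.5,interpolation=cv2.INTER_CUBIC)
C=np.zeros((600,800,3),np.uint8);C[:A.shape[0],:240]=A;C[:B.shape[0],250:250+B.shape[1]]=B
cv2.imwrite("pics/zoom.png",C);print(A.shape,B.shape)
E
```

```text
(570, 240, 3) (438, 525, 3)
```

View pics/zoom.png

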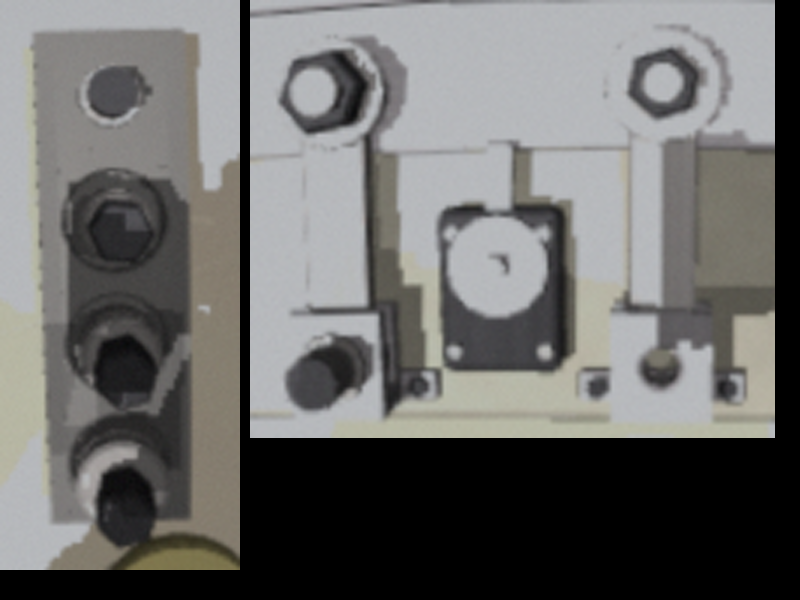

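```bash
python3 - <<'E'
import cv2,numpy as np
from h import *
a=cv2.imread("pics/side0.png")[240:325,290:425]
cv2.imwrite("pics/sz.png",cv2.resize(np.clip(a*1.6,0,255).astype(np.uint8),None,fx=5.9,fy=5.9,interpolation=cv2.INTER_CUBIC))
for x in(.404,.456,.508):
  d=[px("side",(x,-.357,z)) for z in(.116,.081,.036)]; o=[px("side",(x+.016*s*.98,-.357-s*.016*.16,.06)) for s in(-1,1)]
  print(np.round(d,1).tolist(),np.round(o[1]-o[0],1))
E
```

```text
[[312.5, 251.2], [312.9, 268.5], [313.4, 290.0]] [17.9 -0.2]
[[342.1, 248.5], [342.0, 265.7], [341.9, 287.1]] [17.8 -0.2]
[[371.2, 245.9], [370.6, 263.0], [369.9, 284.2]] [17.6 -0.2]
```

View pics/sz.png

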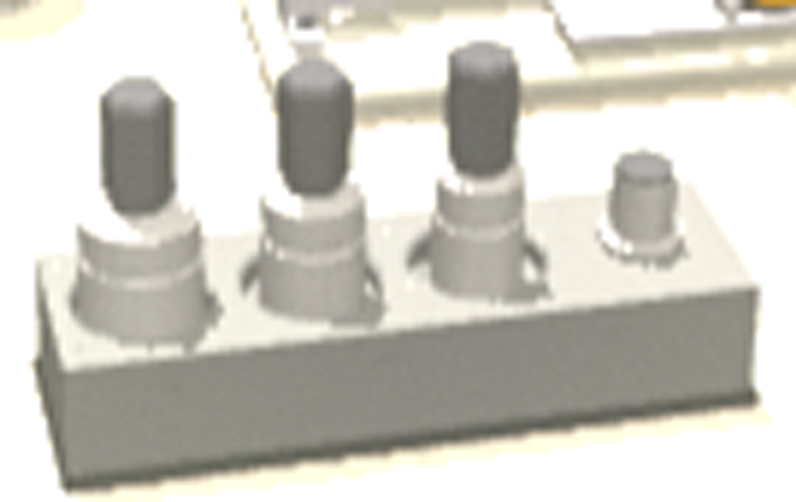

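```bash
python3 - <<'E'
from h import *
import json
h=json.load(open("wh.json"));s=json.load(open("ws.json"))
f=lambda n,c,u,v,z:print(n,np.round(at("wrist",u,v,z,c),4))
f("pin",h,333.7,85.7,.070)
f("S",h,295+121/3,55+228/3,.116)
f("M",h,295+126/3,55+370/3,.116)
f("L",h,295+125/3,55+508/3,.116)
f("hole",s,317.1,180.1,.054)
f("stud",s,317.4,98.7,.0665)
f("pinA",s,200+(315-250)/3.5,75+380/3.5,.080)
f("studL",s,200+(312-250)/3.5,75+92/3.5,.0665)
print(px("wrist",np.array(ctrl.get_tool_pos())),px("wrist",np.array(ctrl.get_tool_pos())+[0,0,-.03]))
E
```

```text
pin [ 0.5564 -0.3647  0.07  ]
S [ 0.5067 -0.3647  0.116 ]
M [ 0.4578 -0.3667  0.116 ]
L [ 0.407 -0.367  0.116]
hole [ 0.5022 -0.1557  0.054 ]
stud [ 0.6017 -0.1567  0.0665]
pinA [ 0.5048 -0.0374  0.08  ]
studL [ 0.6032 -0.0371  0.0665]
[321.93077478 237.50443905] [321.91148946 220.97287504]
```

```bash
python3 - <<'E'
from h import *
import json
D=[175,0,0]
T={"M":(.454,-.3655,.116),"pin":(.5564,-.3647,.070),"nut":(.6017,-.1567,.0665),"hole":(.5022,-.1557,.054)}
out=[]
for n,p in T.items():
    p=np.array(p)
    ctrl.move_ptp((p+[0,0,.06]).round(4).tolist(),[180,0,0]); ctrl.sleep(.25)
    c=ctrl.calibration("wrist"); im=ctrl.snapshot("wrist"); tp=ctrl.get_tool_pos()
    json.dump(dict(tp=list(tp),**{k:np.array(c[k]).tolist() for k in("intrinsics","R","t")}),open(n+".json","w"))
    cv2.imwrite(f"pics/h_{n}.png",im)
    q=px("wrist",p,c); u,v=np.round(q).astype(int); print(n,tp,q,ctrl.get_clock())
    k=im[v-37:v+37,u-49:u+49]; out.append(cv2.resize(np.clip(k*1.4,0,255).astype(np.uint8),(392,296),interpolation=cv2.INTER_CUBIC))
cv2.imwrite("pics/mos.png",np.vstack([np.hstack(out[:2]),np.hstack(out[2:])]))
E
```

```text
M [ 0.45470161 -0.36470498  0.17641993] [323.07590787 209.0555366 ] 3.8167
pin [ 0.55597216 -0.36527127  0.13085966] [321.06431342 207.24709722] 4.6417
nut [ 0.60148502 -0.15784886  0.12645752] [320.0736196  207.86751001] 5.8
hole [ 0.50281799 -0.1556216   0.11390415] [321.94402557 209.11385681] 6.5833
```

View pics/mos.png

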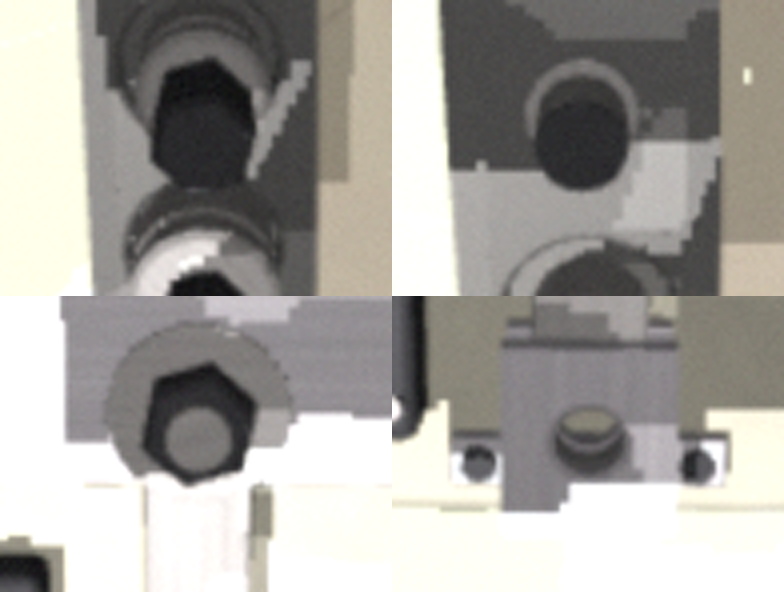

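```bash
python3 - <<'E'
from h import *
import json
def cr(n,u,v,w,h,f):
    im=cv2.imread(n)[v-h:v+h,u-w:u+w]; return cv2.resize(np.clip(im*1.5,0,255).astype(np.uint8),None,fx=f,fy=f,interpolation=cv2.INTER_CUBIC)
a=cr("pics/ws.png",317,98,20,20,10);b=cr("pics/h_nut.png",320,206,20,20,10)
cv2.imwrite("pics/nz.png",np.hstack([a,b]))
for n,u,v,z in[("M",324.8,204,.116),("pin",319.25,205.75,.07),("hole",322.5,207.25,.054),("nut",320.75,206.5,.0665)]:
    c=json.load(open(n+".json")); print(n,at("wrist",u,v,z,c).round(4))
E
```

```text
M [ 0.4583 -0.3669  0.116 ]
pin [ 0.5577 -0.3632  0.07  ]
hole [ 0.5038 -0.1561  0.054 ]
nut [ 0.6029 -0.1573  0.0665]
```

View pics/nz.png

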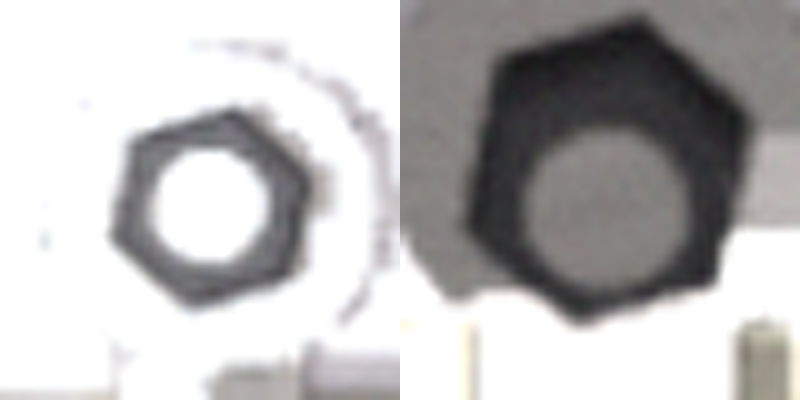

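```bash
cat >> h.py <<'E'
def lin(p,yaw=None,rate=.15,fix=0):
    p=np.array(p,float); cmd=p.copy()
    for i in range(fix+1):
        ctrl.movel(cmd.tolist(),None if yaw is None else [180,0,yaw],rate)
        if i<fix: ctrl.sleep(.1); cmd+=p-np.array(ctrl.get_tool_pos())
    return cmd
def st(tag=""):
    print(tag,np.round(ctrl.get_clock(),2),"p",np.round(ctrl.get_tool_pos(),4),"F",np.round(ctrl.get_ft_force(),1),"T",np.round(ctrl.get_ft_torque(),2),"gap",round(float(ctrl.get_finger_gap()),4),"gf",np.round(ctrl.get_grip_force(),1))
E
python3 - <<'E'
from h import *
ctrl.set_gripper(.05)
ctrl.move_ptp([.5575,-.3635,.13],[180,0,0])
print(lin([.5575,-.3635,.085],fix=1,rate=.2)); st("above")
lin([.5575,-.3635,.0515],rate=.1,fix=1); st("down")
ctrl.set_gripper(0,30); ctrl.sleep(.1); st("grip")
p=np.array(ctrl.get_tool_pos()); lin(p+[0,0,.02],rate=.1); st("lift20")
E
```

```text
[ 0.55667463 -0.36377863  0.08359655]
above 9.0 p [ 0.5569 -0.3639  0.0843] F [-0.3  0.3  0.1] T [0.01 0.02 0.02] gap 0.05 gf 0.0
down 9.82 p [ 0.5574 -0.3634  0.0515] F [ 0.5 -1.2  0.7] T [0.06 0.   0.04] gap 0.0499 gf 0.0
grip 10.52 p [ 0.5573 -0.3633  0.0511] F [ 0.1 -0.1  0.1] T [ 0.11  0.   -0.02] gap 0.0196 gf 30.0
lift20 10.87 p [ 0.5577 -0.3635  0.0718] F [ 0.3 -0.1 -1.2] T [0.02 0.04 0.02] gap 0.019 gf 30.0
```

```bash
cat >> h.py <<'E'
def push(xy,z0,z1,fmax,step=.003,rate=.03):
    z=z0
    while z>z1+1e-6:
        z=max(z-step,z1); ctrl.movel([xy[0],xy[1],z],None,rate)
        f=ctrl.get_ft_force()
        if f[2]>fmax: return z,f
    return z,ctrl.get_ft_force()
E
python3 - <<'E'
from h import *
p=np.array(ctrl.get_tool_pos()); lin([p[0],p[1],.145],rate=.2)
lin([.5035,-.1563,.145],rate=.25)
c=lin([.5035,-.1563,.103],rate=.15,fix=2); st("above")
print(push(c,c[2],.088,12)); st("tip")
E
```

```text
above 13.52 p [ 0.5034 -0.1563  0.1028] F [-0.6  0.1 -1.2] T [0.05 0.02 0.04] gap 0.0193 gf 30.0
(0.088, array([-0.35207902, -0.14072039, -0.62964322]))
tip 14.78 p [ 0.5032 -0.1562  0.0878] F [-0.4 -0.1 -0.6] T [0.06 0.15 0.04] gap 0.0192 gf 30.0
```

```bash
python3 - <<'E'
from h import *
c=[.5034,-.1563]
print(push(c,.088,.064,20,step=.004,rate=.05)); st("mid")
print(push(c,.064,.058,15,step=.001,rate=.03)); st("end")
E
```

```text
(0.064, array([-0.50609508,  1.17908473, -1.25778789]))
mid 16.27 p [ 0.5033 -0.1563  0.0637] F [-0.5  1.2 -1.3] T [0.35 0.45 0.01] gap 0.0192 gf 30.0
(0.06, array([-10.54158521,   4.05232013,  21.9088481 ]))
end 17.27 p [ 0.5034 -0.1563  0.0609] F [-10.5   4.1  21.9] T [1.17 2.52 0.03] gap 0.0192 gf 30.0
```

```bash
python3 - <<'E'
from h import *
p=np.array(ctrl.get_tool_pos())
ctrl.set_gripper(.045); lin([p[0],p[1],.13],rate=.2); st("rel")
lin([p[0],p[1],.18],rate=.25)
im=ctrl.snapshot("wrist"); u,v=np.round(px("wrist",np.array([.5035,-.156,.07]))).astype(int)
lin([.457,-.366,.18],rate=.25); c=lin([.457,-.366,.135],rate=.15,fix=2); st("aboveM")
im2=ctrl.snapshot("wrist"); u2,v2=np.round(px("wrist",np.array([.457,-.366,.116]))).astype(int)
k=[cv2.resize(np.clip(i[b-25:b+25,a-25:a+25]*1.4,0,255).astype(np.uint8),(400,400),interpolation=cv2.INTER_CUBIC) for i,a,b in((im,u,v),(im2,u2,v2))]
cv2.imwrite("pics/chk.png",np.hstack(k)); print(u2,v2)
import json;cc=ctrl.calibration("wrist");json.dump({k:np.array(cc[k]).tolist() for k in("intrinsics","R","t")},open("M2.json","w"))
E
```

```text
rel 18.38 p [ 0.5036 -0.1563  0.1304] F [-0.8  1.2 -0.8] T [ 0.07  0.03 -0.01] gap 0.045 gf 0.0
aboveM 20.93 p [ 0.457  -0.366   0.1348] F [-0.2 -0.1  0.6] T [ 0.    0.02 -0.05] gap 0.0451 gf 0.0
322 227
```

View pics/chk.png

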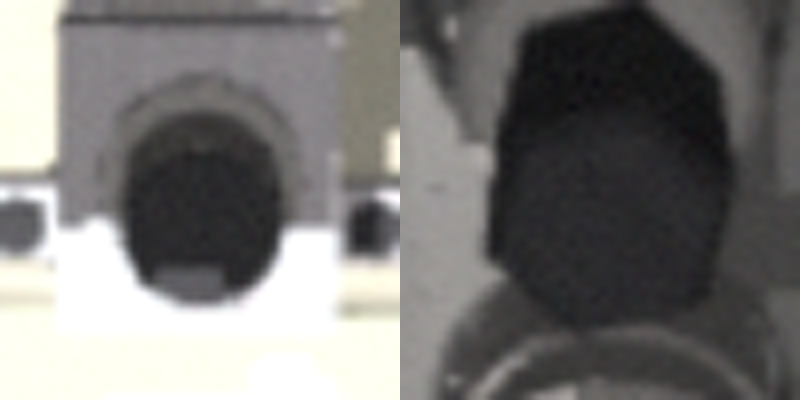

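```bash
python3 - <<'E'
from h import *
import json
c=json.load(open("M2.json")); m=at("wrist",323.5,226.75,.116,c); print(m)
x,y=m[:2]
lin([x,y,.135],yaw=-8,fix=1); lin([x,y,.0865],rate=.1,fix=1); st("down")
ctrl.set_gripper(0,20); ctrl.sleep(.1); st("grip20")
ctrl.set_gripper(0,45); ctrl.sleep(.1); st("grip")
p=np.array(ctrl.get_tool_pos()); lin(p+[0,0,.03],rate=.1);st("lift"); print(ctrl.get_orientation())
E
```

```text
[ 0.45691487 -0.36706218  0.116     ]
down 22.61 p [ 0.4567 -0.3668  0.0862] F [-0.2 -0.  -0.1] T [ 0.04 -0.04  0.02] gap 0.0448 gf 0.0
grip20 23.22 p [ 0.4566 -0.3668  0.0859] F [ 0.2 -0.4  0.1] T [0.08 0.03 0.02] gap 0.0203 gf 20.0
grip 23.53 p [ 0.4565 -0.3668  0.0859] F [0.4 0.6 0.8] T [ 0.06 -0.   -0.01] gap 0.0198 gf 45.0
lift 23.98 p [ 0.4566 -0.3668  0.1159] F [ 0.1 -0.2 -2. ] T [0.04 0.02 0.02] gap 0.0198 gf 45.0
[ 1.79989974e+02 -2.87650919e-02 -7.99538281e+00]
```

```bash
python3 - <<'E'
from h import *
p=np.array(ctrl.get_tool_pos()); lin([p[0],p[1],.165],rate=.2)
lin([.6031,-.1574,.165],yaw=-11.5,rate=.25)
c=lin([.6031,-.1574,.120],rate=.15,fix=2); st("above"); print(c)
print(push(c,c[2],.1055,10,step=.0015,rate=.03)); st("end")
E
```

```text
above 26.7 p [ 0.603  -0.1575  0.1198] F [ 0.6  0.3 -1.5] T [0.05 0.   0.03] gap 0.0196 gf 45.0
[ 0.60297377 -0.15741004  0.1196761 ]
(0.1055, array([ 4.70383636,  1.17863841, -1.12032494]))
end 29.2 p [ 0.6032 -0.1573  0.1056] F [ 4.7  1.2 -1.1] T [ 0.38 -1.42  0.04] gap 0.0198 gf 45.0
```

```bash
python3 - <<'E'
from h import *
c=[.6034,-.1573]
print(push(c,.1055,.0935,14,step=.0015,rate=.03)); st("end"); ctrl.sleep(.4); st("hold"); print(ctrl.get_orientation())
E
```

```text
(0.09649999999999999, array([ 1.89138101,  1.76632125, 15.31344743]))
end 30.7 p [ 0.6041 -0.1573  0.0978] F [ 1.9  1.8 15.3] T [ 0.62 -0.38 -0.  ] gap 0.0198 gf 45.0
hold 31.1 p [ 0.6042 -0.1573  0.0978] F [ 2.3  1.7 15.5] T [ 0.6  -0.4   0.01] gap 0.02 gf 45.0
[-1.79985760e+02 -9.73056098e-02 -1.14991955e+01]
```

```bash
python3 - <<'E'
from h import *
im=ctrl.snapshot("side")[150:330,280:480]
cv2.imwrite("pics/fin.png",cv2.resize(im,None,fx=3.3,fy=3.3,interpolation=cv2.INTER_CUBIC))
E
```

```text
(no output)
```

View pics/fin.png

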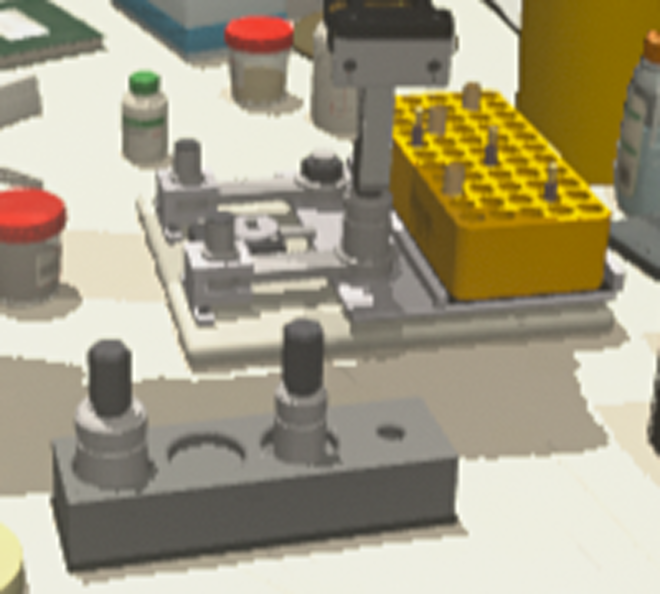

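The pin is seated (crop 220,235), the socket is home on the near nut (crop 367,225), the other two sockets stand in their pockets, and the bystanders are untouched.

```bash
python3 -c "
from workcell import ctrl
print(ctrl.job_done())"
```

```text
the job is handed in; nothing more can be done
None
```

I handed the job in at about 31 s of the 72 s allowed: the pin is seated in the open fork, the middle socket is fully home on that link's 22 mm nut and still gripped at 45 N, and the other two sockets never left their pockets; the call returned no verdict.

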